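# Pack the tip tin away: fold the inner flap down, then shut the case

## Task

Put the tin away: in the small grey carrying case, fold the upright inner flap all the way down flat over the round tin, and only then swing the hinged lid fully shut over it. Only push with the fingers, on the flap's bare side above the carrying handle and on the lid's outside, never on the padding behind them: pinch and lift nothing, and leave the tin and the things round the case where they are.

Things in the scene. Friction and masses are not known exactly. Their poses are not given: they have to be found in the camera images.
- case: Small grey plastic carrying case standing fixed on the desk: lower half 120 mm deep (x) x 100 mm wide (y), rim 42 mm high, walls and floor 5 mm. Origin: centre of its underside. Its x axis points from the near wall (carrying handle and latch keepers, facing the robot or turned up to about 65 degrees from it; handle sticks out 18 mm at 20 mm height) to the far wall (lid hinge); z is up.
- flap_hinge (a point): Middle of the flap's hinge line, fixed in the case at x = -49 mm, z = 35 mm of the case frame; the line runs along the case's y. The axes of this point turn with the flap: x runs from the hinge to the free edge, z is the normal of the side that faces the carrying handle's side (-x of the case) when upright and up when folded: the bare side to push on.
- flap_edge (a point): Middle of the flap's free edge, 70 mm from its hinge. The black flap is 50 mm wide and about 5 mm thick (from -2.5 to +2.5 mm about the hinge plane). Its back (towards the lid when upright, underneath when folded) carries a thin grey padded skin, 50 x 36 mm, not to be pressed by the fingers (that would be a pinch). Axes as at flap_hinge.
- flap (a joint): Angle of the inner flap, rad: 0 = folded flat into the case (its top then 37.5 mm high, 4.5 mm under the rim), 1.57 = upright above the near wall, 1.65 = stop; it starts near upright. It swings towards the lid hinge (+x of the case) as it folds down. A stiff (friction) hinge, about 0.03 N m: it stays wherever it is left and takes under 1 N at the edge to push.
- lid_hinge (a point): Middle of the lid's hinge line, fixed in the case at x = +60 mm, z = 42 mm of the case frame; the line runs along the case's y. The axes of this point turn with the lid: its -x runs from the hinge to the lid's free edge, +z is the normal of the outside.
- lid_edge (a point): Middle of the lid's free edge on its outside face, 120 mm from the hinge and 18 mm outside the hinge plane. The grey lid is 120 x 100 mm and 18 mm thick with its skirt. Its inside is filled with grey padding, 108 x 88 mm, reaching 2 mm past the skirt, not to be pressed by the fingers (that would be a pinch). Axes as at lid_hinge.
- lid (a joint): Angle of the lid, rad: 0 = shut on the rim (outside then 60 mm above the desk), 1.57 = upright above the far wall, more = leaning outwards, away from the case; stop at 1.95. It starts at or a little past upright, its outside facing away from the case (+x). A stiff (friction) hinge, about 0.12 N m: it stays wherever it is left, does not fall, and takes about 1 to 2 N near the free edge.
- tip_tin: Round red tin, 64 mm across, 25 mm high, lying loose in the bottom of the case. Origin: centre of its underside. The folded flap clears it by about 2.5 mm.
- cell_a: Bystander: loose battery cell, 51 mm long, 14 mm thick, lying on the desk beyond the case; it can roll. Origin: centre of its underside as it started.
- box_fuse: Bystander: small brown carton, 34 x 52 x 20 mm, beyond the case to the right. Origin: centre of its underside.
- solder_reel: Bystander: reel of solder, 56 mm across, 37 mm high, right of the case. Origin: centre of its underside.
- tape_blk: Bystander: roll of black tape, 50 mm across, 20 mm high, lying beyond the case. Origin: centre of its underside.
Things that resemble listed ones, but are neither listed nor needed, are in the scene too. There is more than one size of the case; the job needs the larger.

How it is judged:
By the outcome, as a careful person would: the job done as asked, in the order asked, and still so for the second after the job is handed in, with the robot touching nothing.
It also fails if it takes over 50 s, if anything falls off the work surface, if the arm or the gripper's body presses on something with over 40 N, if the wrist force passes 120 N, or if a joint passes its speed limit or range.

## Robot

A 7-joint arm with a two-finger parallel gripper is mounted at the origin on a cart in front of the work surface, level with it; the furniture and walls round the work are solid. World frame = base frame: x ahead of the robot, y to its left, z up, the work surface at z = 0. Lengths are in m, angles in degrees, forces in N, time in s.
With the tool pointing down it reaches from about 0.425 to 0.875 m from the base axis. Payload 4.7 kg.
Tool frame: the origin (TCP) lies on the mounting face of the last link; the fingertips stand 182 mm ahead of it and the grasp point (between the pads) lies 164 mm ahead of it; z points along the fingers, y is the line along which they close (so a half turn about z gives the same grasp; the last joint's range is limited). The gripper opens to 87 mm and grips with 3 to 60 N. Pads are 19 mm wide; open, the fingers measure 117 mm over their backs; the gripper's body (75 mm by 190 mm) begins 51 mm behind the grasp point.
Start: joints at [-66.343, 18.392, -4.016, 83.108, 1.295, 78.541, -3.26], TCP at [0.252, 0.599, 0.405] pointing down, gripper open.
Joint ranges: [-163.93, 163.93], [-17.29, 119.83], [-79.2, 71.16], [3.27, 140.29], [-89.18, 269.18], [5.43, 117.66], [-154.24, 154.24]. Speed limits (degrees/s): [147.25, 147.25, 180, 180, 180, 180, 180].

## Interface

Orientations are given as [roll, pitch, yaw] about the fixed x, y, z axes, in that order (R = Rz(yaw) Ry(pitch) Rx(roll)).
In Python, from cell import env gives the robot as it stands.
- The arm moves only by the tool servo_tool, never from a script. Its argument "plan" is a list of rows, each an object with "xyz": the shift along the tool's x, y, z in cm, a list of three; "twist": the turn, a rotation vector about the tool's x, y, z in degrees, a list of three; "jaw": the closure, from 0 (fully open) to 1 (shut). In form: [{"xyz": [x, y, z], "twist": [wx, wy, wz], "jaw": jaw}, ...]. A call has 1 to 10 rows; each row is the pose to reach, as a shift and turn from the pose commanded when the call began, along the tool's axes at that moment; what a row does not reach only later rows make up. A row lasts 1/12 s, in which the tool goes at most 41.7 mm and 7.16 degrees, less where a joint would pass 70% of its speed; a pose out of reach is approached as far as the arm can. A call with a gripper value outside its range is refused whole. The fingers move at their own pace and stop on an object; "newtons" is the grip in N (left out, the last holds). Time passes only in rows, so rows that repeat a pose let the fingers close. It gives the time, the measured TCP pose, the force, the opening and the grip force at its end, in the units of the state.
- env.get_obs(): the state, without advancing time (a new reading comes with each control period).
- env.read_camera(name): name is "scene" or "top" or "wrist"; returns a dict with "img" (384x512x3 uint8, red, green, blue), "camera_matrix" (3x3 intrinsics, pixels), "k1" (the pictures are not rectified: a ray, as slopes to the right and down, at radius r is drawn at 1 + k1 r^2 times it, then the intrinsics apply), "R" (3x3) and "t" (3): a world point X has camera coordinates R X + t. Camera axes: x right, y down, z forward; pixel columns grow to the right and rows downward; lengths in m; the calibration is good to about 2 mm. A picture is of the moment at which its call begins. There is no depth.
- env.sign_off(): hands the job in; it is judged then, once.
The state is a dict: "time_s": time; "qpos": joint angles; "joint_velocities": joint speeds; "effort": joint torques, N m; "tool_pos": TCP position; "tool_rot": TCP orientation; "force": force on the tool from outside, world axes, zero at the start; "wrist_torque": the same for the moment, N m; "grip_width": finger opening in m; "grasp_force": force on a finger pad.
Only numpy, scipy, OpenCV 4.12 (cv2) and the standard library are available. Lean on these libraries where they do the work, as an engineer would, in place of code of your own. Each camera call takes 0.05 s, during which the arm holds its last target. There are 200 camera calls.

## Working session

There is one attempt and no reset: what is moved stays moved. The work goes in short steps, Python scripts to look and compute and a tool call to move; the robot and the scene stay as the last step left them, time stands still between calls to the robot, and variables do not carry over. Pictures are saved under pics/ and viewed, at most 10 in all, crops included, and the job is handed in when it is done.

Besides the shell and the picture viewer there is one more tool, called after "Emit:" by a JSON object that holds its "method" and its "body", one argument or row to a line. servo_tool: Moves the arm, as the interface text tells. Its arguments: {"type":"object","properties":{"plan":{"type":"array","items":{"type":"object","properties":{"xyz":{"type":"array","items":{"type":"number"}},"twist":{"type":"array","items":{"type":"number"}},"jaw":{"type":"number"}}}},"newtons":{"type":"number"}},"required":["plan"]}

```bash
mkdir -p pics; ls
cat > h.py <<'E'
import numpy as np, cv2
from cell import env
from scipy.spatial.transform import Rotation as Ro
def ray(c,px):
    K=c["camera_matrix"];d=(np.array(px,float)-[K[0][2],K[1][2]])/[K[0][0],K[1][1]]
    s=d.copy()
    for _ in range(20): s=d/(1+c["k1"]*(s@s))
    R=np.array(c["R"]);return -R.T@np.array(c["t"]),R.T@np.r_[s,1]
def onz(c,px,z):
    o,d=ray(c,px);return o+d*(z-o[2])/d[2]
def proj(c,X):
    p=np.array(c["R"])@np.array(X)+c["t"];s=p[:2]/p[2];s=s*(1+c["k1"]*(s@s))
    K=c["camera_matrix"];return np.array([K[0][0]*s[0]+K[0][2],K[1][1]*s[1]+K[1][2]])
E
python3 - <<'E'
from h import *
import pickle
C={n:env.read_camera(n) for n in("scene","top")}
pickle.dump(C,open("c0.pkl","wb"))
for n in C: cv2.imwrite(f"pics/{n}0.png",cv2.resize(C[n]["img"][:,:,::-1],(800,600)));print(n,ray(C[n],(256,192)))
print(env.get_obs())
E
```

```text
pics
scene (array([ 0.50005416, -0.44903269,  0.87587238]), array([ 0.07297764,  0.61223402, -0.78752936]))
top (array([0.47455158, 0.17281881, 0.91574198]), array([ 0.08607877, -0.01462227, -0.99622721]))
{'time_s': 0.1, 'qpos': array([-66.34115891,  18.43500132,  -4.01668405,  83.16717458,
         1.29490257,  78.54018346,  -3.26101654]), 'joint_velocities': array([-0.101263  , -0.1694686 , -0.04983489, -0.06274379, -0.11052152,
       -0.09364023, -0.0064445 ]), 'effort': array([ 4.88070964e-04, -4.92569661e+01, -4.05396894e-01, -3.13401890e+01,
       -6.42391155e-02,  3.94225633e-02,  6.18197760e-05]), 'tool_pos': array([0.25236819, 0.5988161 , 0.40377509]), 'tool_rot': array([-1.79902870e+02,  4.92391685e-03,  1.57150799e+02]), 'force': array([-0.49511066,  0.06695921,  0.99780013]), 'wrist_torque': array([ 0.02391699, -0.00804302, -0.04687474]), 'grasp_force': 0.0, 'grip_width': 0.08695458862367705}
```

View pics/scene0.png

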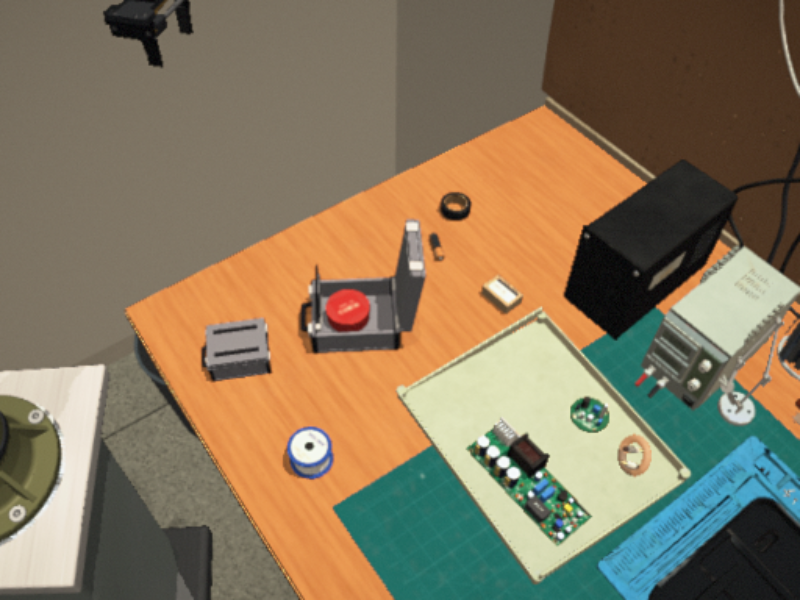

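View pics/top0.png

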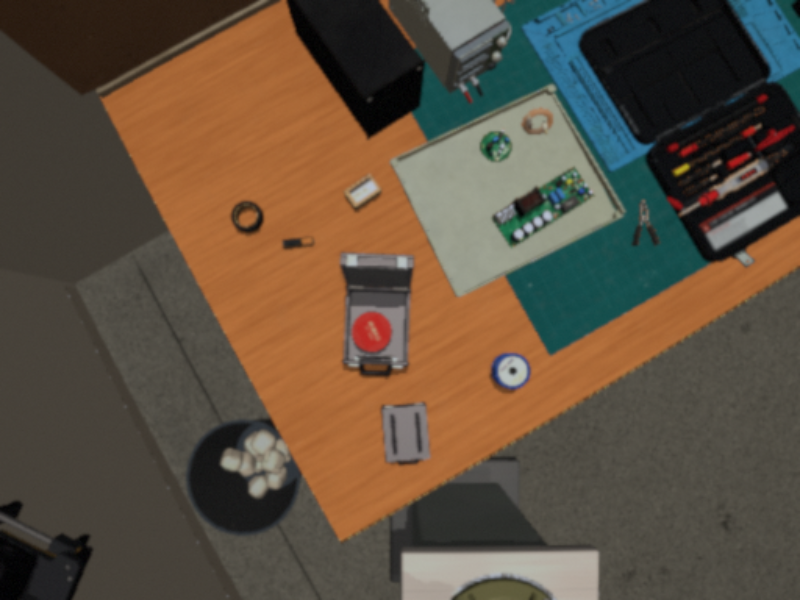

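The scene view shows two candidates. The open case with the red tin is at scene (365,310) and top (377,330). A smaller shut grey case is at scene (238,348) and top (405,432). The open one is larger and has the tin and flap, so I'll use that and check it in a close crop.

Run:
```python
from h import *
import pickle
C=pickle.load(open("c0.pkl","rb"))
a=C["top"]["img"][155:245,205:275,::-1];b=C["scene"]["img"][135:230,185:280,::-1]
a=cv2.resize(a,None,fx=5.5,fy=5.5,interpolation=cv2.INTER_CUBIC);b=cv2.resize(b,None,fx=4,fy=4,interpolation=cv2.INTER_CUBIC)
o=np.zeros((500,800,3),np.uint8);o[:a.shape[0],:a.shape[1]]=a;o[:b.shape[0],400:400+b.shape[1]]=b
cv2.imwrite("pics/crop.png",o)
c=C["top"]
for p in [(346,366),(407,372),(373,331),(246,217),(298,243),(363,192),(511,371),(405,432)]:
    print(p,onz(c,np.array(p)*.64,0.04 if p[0] in(346,407) else .03 if p[0]==373 else .02))
```

```text
(346, 366) [0.44750967 0.24314709 0.04      ]
(407, 372) [0.4386274  0.14884293 0.04      ]
(373, 331) [0.50207094 0.20207504 0.03      ]
(246, 217) [0.68612636 0.40980704 0.02      ]
(298, 243) [0.64347352 0.32421799 0.02      ]
(363, 192) [0.72780477 0.22022684 0.02      ]
(511, 371) [ 0.43958288 -0.01679758  0.02      ]
(405, 432) [0.34391489 0.15123192 0.02      ]
```

View pics/crop.png

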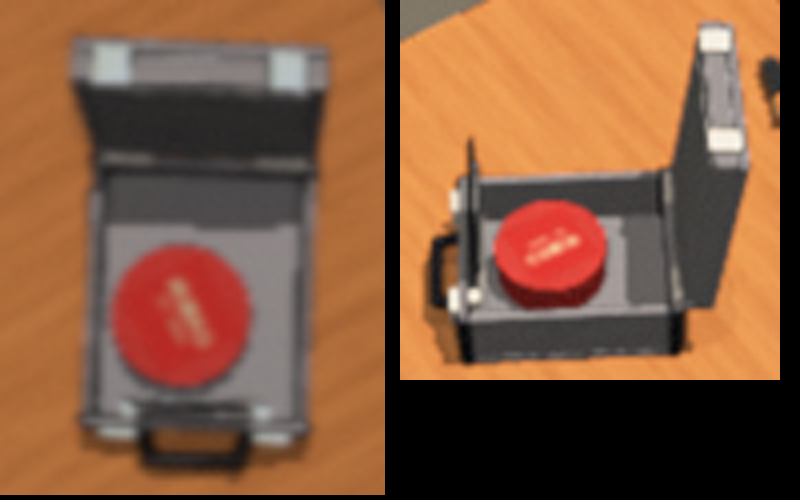

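The crop confirms the open case. In top-crop pixels the near rim corners are (84,430) and (307,437), the far corners are near (97,165) and (318,170), and the lid's outer top edge runs from (74,38) to (330,46). The flap is edge-on at about y=410.

Run:
```python
from h import *
import pickle
C=pickle.load(open("c0.pkl","rb"))
t,s=C["top"],C["scene"]
f=lambda x,y:np.array([205+x/5.5-.4,155+y/5.5-.4])
g=lambda x,y:np.array([185+(x-400)/4-.4,135+y/4-.4])
for n,p in dict(NL=(84,427),NR=(307,435),FL=(97,168),FR=(318,172)).items(): print(n,onz(t,f(*p),.042))
for n,p in dict(NR=(460,318),FR=(682,308),NL=(460,182),FL=(672,175)).items(): print('s',n,onz(s,g(*p),.042))
for n,p in dict(LL=(74,38),LR=(330,46),L2=(75,75),R2=(326,88)).items(): print(n,onz(t,f(*p),.16))
for n,p in dict(L=(700,25),R=(716,165),Lo=(732,27),Ro=(746,165)).items(): print('s',n,onz(s,g(*p),.16))
print('flapedge top',onz(t,f(122,408),.10),onz(t,f(268,412),.10))
print('flap s',onz(s,g(471,140),.103))
```

```text
NL [0.45236359 0.24681044 0.042     ]
NR [0.44923756 0.14906786 0.042     ]
FL [0.56647392 0.24223327 0.042     ]
FR [0.56508136 0.14440745 0.042     ]
s NR [0.45108886 0.15059295 0.042     ]
s FR [0.56995655 0.14630699 0.042     ]
s NL [0.45385594 0.2449395  0.042     ]
s FL [0.57367051 0.238983   0.042     ]
LL [0.60436499 0.24227478 0.16      ]
LR [0.60165031 0.14367271 0.16      ]
L2 [0.58997529 0.2417125  0.16      ]
R2 [0.58531964 0.14520393 0.16      ]
s L [0.5876607  0.24110683 0.16      ]
s R [0.58526195 0.1459607  0.16      ]
s Lo [0.60405798 0.23815981 0.16      ]
s Ro [0.59985232 0.14461709 0.16      ]
flapedge top [0.4616535  0.22640892 0.1       ] [0.46024648 0.16663168 0.1       ]
flap s [0.46391736 0.22269844 0.103     ]
```

Poses from these measurements:
- **Case:** centre is about (0.511, 0.196), yaw about -2°. The two views agree within a few mm, and the rim measures about 118 x 98 mm.
- **Flap:** hinge x is about 0.462.
- **Lid:** hinge x is about 0.571. The top edge leans out to about 0.602.

I'll move above the near side with the fingers shut.

Emit:
{"method": "servo_tool", "body": {
  "plan": [
    {"xyz":[-31.5,-30.4,0],"twist":[0,0,-20.9],"jaw":1},
    {"xyz":[-31.5,-30.4,0],"twist":[0,0,-20.9],"jaw":1},
    {"xyz":[-31.5,-30.4,0],"twist":[0,0,-20.9],"jaw":1},
    {"xyz":[-31.5,-30.4,0],"twist":[0,0,-20.9],"jaw":1},
    {"xyz":[-31.5,-30.4,0],"twist":[0,0,-20.9],"jaw":1},
    {"xyz":[-31.5,-30.4,0],"twist":[0,0,-20.9],"jaw":1},
    {"xyz":[-31.5,-30.4,0],"twist":[0,0,-20.9],"jaw":1},
    {"xyz":[-31.5,-30.4,0],"twist":[0,0,-20.9],"jaw":1},
    {"xyz":[-31.5,-30.4,0],"twist":[0,0,-20.9],"jaw":1},
    {"xyz":[-31.5,-30.4,0],"twist":[0,0,-20.9],"jaw":1}
  ]
}}

```text
time_s: 0.93
tool_pos: [0.4166, 0.2137, 0.4046]
tool_rot: [180.0, -0.0, 178.1]
force: [1.6, 0.2, -0.1]
grip_width: 0.0282
grasp_force: 0.0
```

Emit:
{"method": "servo_tool", "body": {
  "plan": [
    {"xyz":[0,0,0],"twist":[0,0,0],"jaw":1},
    {"xyz":[0,0,0],"twist":[0,0,0],"jaw":1},
    {"xyz":[0,0,0],"twist":[0,0,0],"jaw":1},
    {"xyz":[0,0,0],"twist":[0,0,0],"jaw":1}
  ]
}}

```text
time_s: 1.27
tool_pos: [0.4157, 0.2173, 0.4045]
tool_rot: [180.0, -0.0, 178.2]
force: [0.1, 0.4, -0.5]
grip_width: 0.0035
grasp_force: 0.0
```

Emit:
{"method": "servo_tool", "body": {
  "plan": [
    {"xyz":[-0.7,-2.1,0],"twist":[0,0,0],"jaw":1},
    {"xyz":[-0.7,-2.1,3.5],"twist":[0,0,0],"jaw":1},
    {"xyz":[-0.7,-2.1,7],"twist":[0,0,0],"jaw":1},
    {"xyz":[-0.7,-2.1,10.5],"twist":[0,0,0],"jaw":1},
    {"xyz":[-0.7,-2.1,13.7],"twist":[0,0,0],"jaw":1},
    {"xyz":[-0.7,-2.1,13.7],"twist":[0,0,0],"jaw":1},
    {"xyz":[-0.7,-2.1,13.7],"twist":[0,0,0],"jaw":1}
  ]
}}

```text
time_s: 1.85
tool_pos: [0.4216, 0.1957, 0.2667]
tool_rot: [-179.9, -0.2, 178.2]
force: [0.2, 0.6, 0.3]
grip_width: 0.0002
grasp_force: 0.0
```

Run:
```python
from h import *
c=env.read_camera("scene");s=env.read_camera("top")
a=cv2.resize(c["img"][110:240,150:300,::-1],(600,520));cv2.imwrite("pics/a1.png",a)
o=env.get_obs();print(o["tool_pos"],o["tool_rot"],o["force"])
```

```text
[0.42329825 0.19595505 0.26964899] [1.79914303e+02 1.36505975e-01 1.78144025e+02] [ 0.75609485 -0.38346653 -0.41806656]
```

View pics/a1.png

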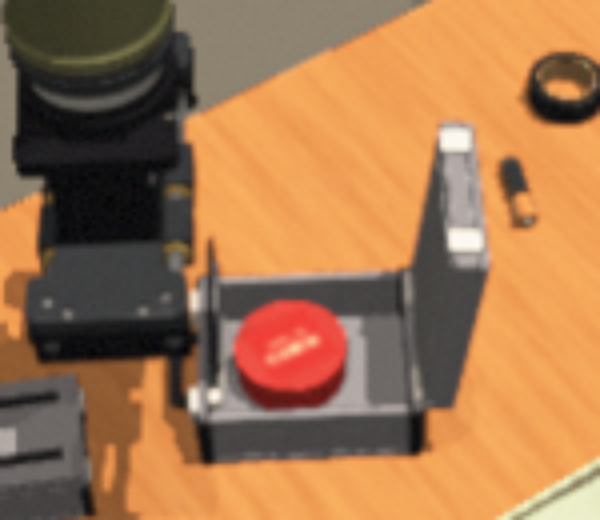

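The fingers are in front of the flap: the finger is at (178,370) and the flap at (212,310) in the crop, with the tin and lid untouched. I'll fold it along an arc.

Emit:
{"method": "servo_tool", "body": {
  "plan": [
    {"xyz":[-1.4,0,0],"twist":[0,0,0],"jaw":1},
    {"xyz":[-2.75,0,0.05],"twist":[0,0,0],"jaw":1},
    {"xyz":[-3.4,0,0.1],"twist":[0,0,0],"jaw":1},
    {"xyz":[-4.05,0,0.15],"twist":[0,0,0],"jaw":1},
    {"xyz":[-4.7,0,0.35],"twist":[0,0,0],"jaw":1},
    {"xyz":[-5.3,0,0.6],"twist":[0,0,0],"jaw":1},
    {"xyz":[-5.8,0,0.95],"twist":[0,0,0],"jaw":1},
    {"xyz":[-6.35,0,1.35],"twist":[0,0,0],"jaw":1},
    {"xyz":[-6.35,0,1.35],"twist":[0,0,0],"jaw":1}
  ]
}}

```text
time_s: 2.7
tool_pos: [0.4867, 0.1922, 0.2533]
tool_rot: [-179.9, -0.0, 178.0]
force: [-0.1, -0.6, 0.1]
grip_width: 0.0001
grasp_force: 0.0
```

Emit:
{"method": "servo_tool", "body": {
  "plan": [
    {"xyz":[-0.45,0,0.5],"twist":[0,0,0],"jaw":1},
    {"xyz":[-0.85,0,1.0],"twist":[0,0,0],"jaw":1},
    {"xyz":[-1.15,0,1.6],"twist":[0,0,0],"jaw":1},
    {"xyz":[-1.4,0,2.2],"twist":[0,0,0],"jaw":1},
    {"xyz":[-1.55,0,2.8],"twist":[0,0,0],"jaw":1},
    {"xyz":[-1.6,0,3.2],"twist":[0,0,0],"jaw":1},
    {"xyz":[-1.6,0,3.45],"twist":[0,0,0],"jaw":1},
    {"xyz":[-1.6,0,3.45],"twist":[0,0,0],"jaw":1},
    {"xyz":[-1.6,0,3.45],"twist":[0,0,0],"jaw":1}
  ]
}}

```text
time_s: 3.45
tool_pos: [0.5021, 0.1919, 0.22]
tool_rot: [-180.0, -0.0, 178.0]
force: [-0.9, -0.8, 3.4]
grip_width: 0.0009
grasp_force: 1.7
```

Emit:
{"method": "servo_tool", "body": {
  "plan": [
    {"xyz":[0,0,0.1],"twist":[0,0,0],"jaw":1},
    {"xyz":[0,0,0.2],"twist":[0,0,0],"jaw":1},
    {"xyz":[0,0,0.2],"twist":[0,0,0],"jaw":1},
    {"xyz":[0,0,0.2],"twist":[0,0,0],"jaw":1}
  ]
}}

```text
time_s: 3.78
tool_pos: [0.5023, 0.1919, 0.2196]
tool_rot: [180.0, -0.0, 178.0]
force: [-5.6, -2.5, 15.2]
grip_width: 0.0005
grasp_force: 7.2
```

Run:
```python
from h import *
import pickle
o=env.get_obs();print(o["tool_pos"],o["force"],o["wrist_torque"])
```

```text
[0.50225334 0.1918755  0.21959389] [-5.63331939 -2.50760491 15.24421842] [-0.62742611  1.22807152 -0.02067096]
```

The flap is on its hard stop: tip z is 0.0376 and the force rises to 15 N. I'll lift off.

Emit:
{"method": "servo_tool", "body": {
  "plan": [
    {"xyz":[0,0,-2],"twist":[0,0,0],"jaw":1},
    {"xyz":[0,0,-5.5],"twist":[0,0,0],"jaw":1},
    {"xyz":[0,0,-9],"twist":[0,0,0],"jaw":1},
    {"xyz":[0,0,-13],"twist":[0,0,0],"jaw":1},
    {"xyz":[0,0,-17],"twist":[0,0,0],"jaw":1},
    {"xyz":[0,0,-19],"twist":[0,0,0],"jaw":1},
    {"xyz":[0,0,-19],"twist":[0,0,0],"jaw":1}
  ]
}}

```text
time_s: 4.37
tool_pos: [0.5033, 0.1924, 0.4137]
tool_rot: [179.7, 0.5, 178.1]
force: [1.0, 0.2, -0.6]
grip_width: 0.0005
grasp_force: 0.0
```

Emit:
{"method": "servo_tool", "body": {
  "plan": [
    {"xyz":[-4,0,0],"twist":[0,0,0],"jaw":1},
    {"xyz":[-8,0,0],"twist":[0,0,0],"jaw":1},
    {"xyz":[-12,0,0],"twist":[0,0,0],"jaw":1},
    {"xyz":[-15,0,0],"twist":[0,0,0],"jaw":1},
    {"xyz":[-15,0,0],"twist":[0,0,0],"jaw":1},
    {"xyz":[-15,0,0],"twist":[0,0,0],"jaw":1}
  ]
}}

```text
time_s: 4.87
tool_pos: [0.6529, 0.1864, 0.4047]
tool_rot: [-179.9, -0.2, 178.0]
force: [0.1, -0.4, -0.4]
grip_width: 0.0006
grasp_force: 0.0
```

Run:
```python
from h import *
c=env.read_camera("scene");cv2.imwrite("pics/a2.png",cv2.resize(c["img"][110:240,150:300,::-1],(600,520)))
o=env.get_obs();print(o["tool_pos"],o["tool_rot"],o["force"])
```

```text
[0.65185537 0.18687915 0.4056948 ] [-1.79932975e+02 -1.69012726e-01  1.78025354e+02] [-1.12116223  0.38772153  0.09169057]
```

View pics/a2.png

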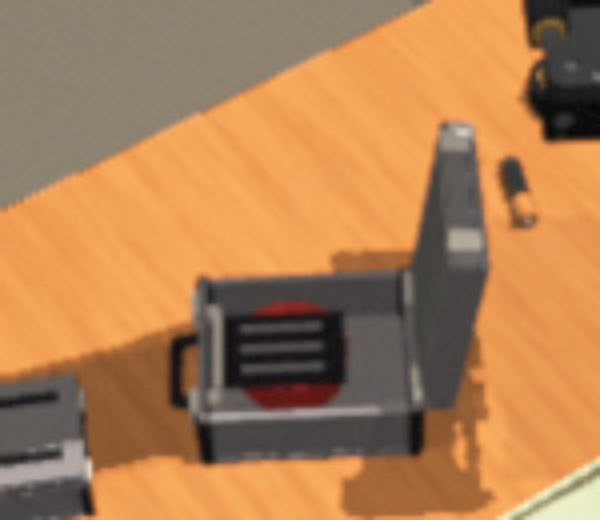

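The flap lies flat over the tin: black flap at (225–345, 310–390) in the crop, lid still upright. Next I'll go down behind the lid and swing it.

Emit:
{"method": "servo_tool", "body": {
  "plan": [
    {"xyz":[0,0,4],"twist":[0,0,0],"jaw":1},
    {"xyz":[0,0,8],"twist":[0,0,0],"jaw":1},
    {"xyz":[1.5,0,8.4],"twist":[0,0,0],"jaw":1},
    {"xyz":[3,0,8.4],"twist":[0,0,0],"jaw":1},
    {"xyz":[4.3,0,8.4],"twist":[0,0,0],"jaw":1},
    {"xyz":[5.3,0,8.2],"twist":[0,0,0],"jaw":1},
    {"xyz":[6.3,0,8.0],"twist":[0,0,0],"jaw":1},
    {"xyz":[7.2,0,8.0],"twist":[0,0,0],"jaw":1},
    {"xyz":[8.1,0,8.1],"twist":[0,0,0],"jaw":1},
    {"xyz":[8.1,0,8.1],"twist":[0,0,0],"jaw":1}
  ]
}}

```text
time_s: 5.75
tool_pos: [0.5695, 0.1901, 0.3274]
tool_rot: [179.9, -0.0, 178.1]
force: [0.9, 0.5, -0.4]
grip_width: 0.0005
grasp_force: 0.0
```

Emit:
{"method": "servo_tool", "body": {
  "plan": [
    {"xyz":[0.8,0,0.1],"twist":[0,0,0],"jaw":1},
    {"xyz":[1.65,0,0.25],"twist":[0,0,0],"jaw":1},
    {"xyz":[2.45,0,0.5],"twist":[0,0,0],"jaw":1},
    {"xyz":[3.3,0,0.8],"twist":[0,0,0],"jaw":1},
    {"xyz":[4.1,0,1.2],"twist":[0,0,0],"jaw":1},
    {"xyz":[4.8,0,1.7],"twist":[0,0,0],"jaw":1},
    {"xyz":[5.5,0,2.2],"twist":[0,0,0],"jaw":1},
    {"xyz":[6.2,0,2.8],"twist":[0,0,0],"jaw":1},
    {"xyz":[6.2,0,2.8],"twist":[0,0,0],"jaw":1}
  ]
}}

```text
time_s: 6.5
tool_pos: [0.5072, 0.1917, 0.297]
tool_rot: [-179.9, -0.2, 178.1]
force: [-0.4, 0.1, -1.0]
grip_width: 0.0005
grasp_force: 0.0
```

Run:
```python
from h import *
c=env.read_camera("scene");cv2.imwrite("pics/a3.png",cv2.resize(c["img"][110:240,150:300,::-1],(600,520)))
o=env.get_obs();print(o["tool_pos"],o["tool_rot"],o["force"])
```

```text
[0.50794225 0.19174661 0.29766435] [-1.79945508e+02 -1.34266720e-01  1.78089533e+02] [ 0.46268554  0.56947034 -0.21734934]
```

View pics/a3.png

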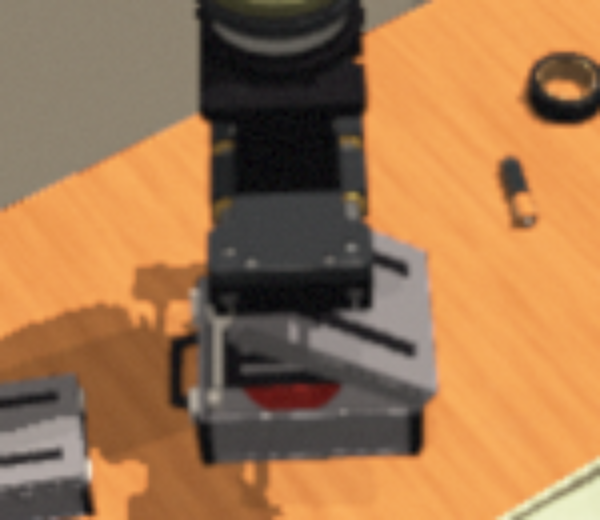

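The lid follows the fingers and is now about 35° open (lid face at (380,330) in the crop). I'll finish closing it.

Emit:
{"method": "servo_tool", "body": {
  "plan": [
    {"xyz":[0.6,0,0.7],"twist":[0,0,0],"jaw":1},
    {"xyz":[1.1,0,1.4],"twist":[0,0,0],"jaw":1},
    {"xyz":[1.55,0,2.2],"twist":[0,0,0],"jaw":1},
    {"xyz":[1.95,0,3.0],"twist":[0,0,0],"jaw":1},
    {"xyz":[2.3,0,3.8],"twist":[0,0,0],"jaw":1},
    {"xyz":[2.5,0,4.6],"twist":[0,0,0],"jaw":1},
    {"xyz":[2.6,0,5.2],"twist":[0,0,0],"jaw":1},
    {"xyz":[2.6,0,5.5],"twist":[0,0,0],"jaw":1},
    {"xyz":[2.6,0,5.5],"twist":[0,0,0],"jaw":1},
    {"xyz":[2.6,0,5.5],"twist":[0,0,0],"jaw":1}
  ]
}}

```text
time_s: 7.38
tool_pos: [0.4834, 0.1926, 0.2436]
tool_rot: [-180.0, 0.0, 178.0]
force: [0.0, 0.4, -0.8]
grip_width: 0.0006
grasp_force: 0.0
```

Emit:
{"method": "servo_tool", "body": {
  "plan": [
    {"xyz":[0,0,0.1],"twist":[0,0,0],"jaw":1},
    {"xyz":[0,0,0.2],"twist":[0,0,0],"jaw":1},
    {"xyz":[0,0,0.2],"twist":[0,0,0],"jaw":1},
    {"xyz":[0,0,0.2],"twist":[0,0,0],"jaw":1}
  ]
}}

```text
time_s: 7.72
tool_pos: [0.4835, 0.1926, 0.2425]
tool_rot: [180.0, 0.1, 178.0]
force: [-1.0, -0.9, 5.5]
grip_width: 0.0001
grasp_force: 2.7
```

Emit:
{"method": "servo_tool", "body": {
  "plan": [
    {"xyz":[0,0,0.1],"twist":[0,0,0],"jaw":1},
    {"xyz":[0,0,0.2],"twist":[0,0,0],"jaw":1},
    {"xyz":[0,0,0.2],"twist":[0,0,0],"jaw":1},
    {"xyz":[0,0,0.2],"twist":[0,0,0],"jaw":1}
  ]
}}

```text
time_s: 8.05
tool_pos: [0.4836, 0.1926, 0.2422]
tool_rot: [180.0, 0.0, 178.0]
force: [-5.1, -2.4, 17.0]
grip_width: 0.0004
grasp_force: 8.7
```

Emit:
{"method": "servo_tool", "body": {
  "plan": [
    {"xyz":[0,0,-1],"twist":[0,0,0],"jaw":1},
    {"xyz":[0,0,-4],"twist":[0,0,0],"jaw":1},
    {"xyz":[0,0,-8],"twist":[0,0,0],"jaw":1},
    {"xyz":[0,0,-12],"twist":[0,0,0],"jaw":1},
    {"xyz":[-4,0,-16],"twist":[0,0,0],"jaw":1},
    {"xyz":[-8,0,-16],"twist":[0,0,0],"jaw":1},
    {"xyz":[-12,0,-16],"twist":[0,0,0],"jaw":1},
    {"xyz":[-16,0,-16],"twist":[0,0,0],"jaw":1},
    {"xyz":[-16,0,-16],"twist":[0,0,0],"jaw":1}
  ]
}}

```text
time_s: 8.8
tool_pos: [0.6479, 0.186, 0.3972]
tool_rot: [-179.8, 0.1, 177.9]
force: [-1.5, 0.1, -1.8]
grip_width: 0.0005
grasp_force: 0.0
```

Run:
```python
from h import *
c=env.read_camera("scene");cv2.imwrite("pics/a4.png",cv2.resize(c["img"][110:320,130:340,::-1],(600,600)))
o=env.get_obs();print(o["tool_pos"],o["force"])
```

```text
[0.64643328 0.18607844 0.39713955] [-0.04065709 -0.09714126 -0.15753398]
```

View pics/a4.png

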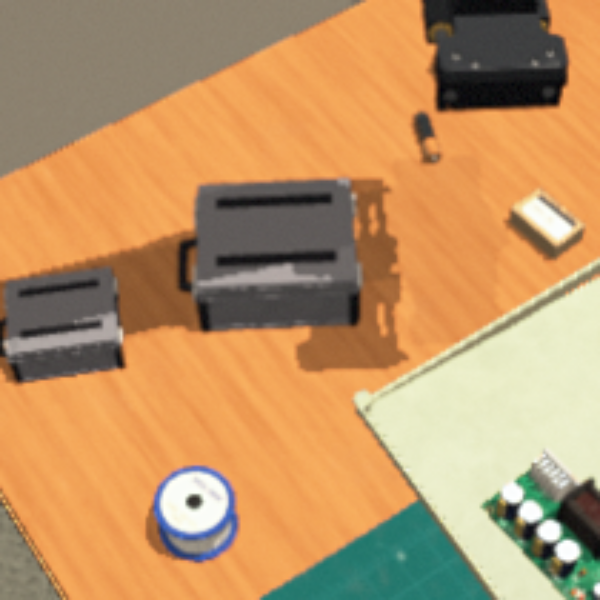

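The lid is fully shut, with its top face at (275,235) in the crop. The cell, carton and reel are undisturbed and the arm is clear, so I'll hand in the job.

```bash
python3 -c "
from cell import env
print(env.sign_off())"
```

```text
the job is handed in; nothing more can be done
None
```

I folded the flap flat over the tin, then swung the lid fully shut, pushing only on their outer sides; the job was handed in at about 9 s with the arm clear and the things round the case left where they were.

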